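# Lock out the extractor fan and fish out the dropped seal ring

### The arm

A 7-joint arm with a two-finger parallel gripper is mounted at the origin on the work surface. World frame = base frame: x ahead of the robot, y to its left, z up, the work surface at z = 0. Lengths are in m, angles in degrees, forces in N, time in s.
With the tool pointing down it reaches from about 0.4 to 0.85 m from the base axis. Payload 4.4 kg.
Tool frame: the origin (TCP) lies at the very end of the fingers, on their centre line; the grasp point (between the pads) lies 19 mm behind it (bot.pinch_z is the distance from the TCP to the grasp point, in m); z points along the fingers, y is the line along which they close (so a half turn about z gives the same grasp; the last joint's range is limited). The gripper opens to 94 mm and grips with 3 to 60 N. Pads are 16 mm wide; open, the fingers measure 119 mm over their backs; the gripper's body (75 mm by 177 mm) begins 78 mm behind the grasp point.
Start: joints at [72.777, 36.005, 2.206, 86.941, -1.547, 57.084, -1.146], TCP at [0.151, -0.632, 0.205] pointing down, gripper open.
Joint ranges: [-175.42, 175.42], [-21.48, 121.26], [-71.46, 75.88], [10.55, 141.38], [-63.04, 243.04], [13.31, 113.54], [-168.57, 168.57]. Speed limits (degrees/s): [147.25, 147.25, 180, 180, 180, 180, 180].

### API

Orientations are given as [roll, pitch, yaw] about the fixed x, y, z axes, in that order (R = Rz(yaw) Ry(pitch) Rx(roll)).
In Python, from rig import get_state, optics, bot gives the robot as it stands.
- The arm moves only by the tool arm_command, never from a script. Its argument "plan" is a list of rows, each a list of 3 entries, a list of its own where there are three numbers: the shift along the tool's x, y, z in m, then the turn, a rotation vector about the tool's x, y, z in rad, then the opening in per cent of the stroke, from 0 (shut) to 100 (fully open). In form: [[[dx, dy, dz], [rx, ry, rz], gripper], ...]. A call has 1 to 8 rows; each row shifts and turns the commanded pose from where the row before left it, along the tool's axes as they then stand; what a row does not reach is not made up. A row lasts 1/10 s, in which the tool goes at most 50 mm and 8.59 degrees, less where a joint would pass 70% of its speed; a pose out of reach is approached as far as the arm can. A call with a gripper value outside its range is refused whole. The fingers move at their own pace and stop on an object; "newtons" is the grip in N (left out, the last holds). Time passes only in rows, so rows that do not move let the fingers close. It gives the time, the measured TCP pose, the force, the opening and the grip force at its end, in the units of the state.
- get_state(): the state, without advancing time (a new reading comes with each control period).
- optics.camera(name): name is "side" or "top"; returns a dict with "color" (400x640x3 uint8, red, green, blue), "z_map" (400x640 float32, m along the optical axis (not along the pixel's ray), 0 where there is no reading), "intrinsics" (3x3 intrinsics, pixels), "camera_from_world" (4x4, takes a point from world to camera coordinates). Camera axes: x right, y down, z forward; pixel columns grow to the right and rows downward; lengths in m; the calibration is good to about 2 mm. A picture is of the moment at which its call begins.
- bot.finish_job(): hands the job in; it is judged then, once.
The state is a dict: "time_s": time; "q": joint angles; "qvel": joint speeds; "effort": joint torques, N m; "ee_pos": TCP position; "tool_rot": TCP orientation; "contact_force": force on the tool from outside, world axes, zero at the start; "ft_torque": the same for the moment, N m; "gripper_width": opening from 0.0 (shut) to 1.0 (fully open); "grasp_force": force on a finger pad.
Only numpy, scipy, OpenCV 4.12 (cv2) and the standard library are available. Lean on these libraries where they do the work, as an engineer would, in place of code of your own. Each camera call takes 0.05 s, during which the arm holds its last target. There are 200 camera calls.

### The job

A copper seal ring has slipped under the slotted deck of the bench extractor; make the fan safe first by turning the red isolator handle on the grey console fully to off and then swinging its lockout hasp fully out. Only then reach under the deck with the blue-handled flat probe, never letting the fingers touch the ring, and drag the ring right out through the open front so that it lies flat on the bench, wholly clear of the deck. Set the probe down on the bench clear of the deck as well, without dropping it, leave the isolator off with its hasp out, and do not disturb the mirror mount, the canister or the lens post.

Things in the scene. Friction and masses are not known exactly. Their poses are not given: they have to be found in the camera images.
- console: Fixed grey sloping console with the isolator on it, 178 mm deep (x), 180 wide (y). Origin on the bench; x -82 to +96 mm. Front (-x) faces the robot. The panel rises from z 45 mm at the front edge to 102 mm at x +83 (19.06 deg slope). Two steel guard bars along the slope at y +-80 mm, 8 mm thick, 40 mm high off the panel
- isolator_axis (a point): Point on the handle's turning axis, 30 mm off the panel; console frame (2, 0, 106) mm. Its frame is the panel frame: x up the slope, y to the left seen from the robot, z out of the panel (= turning axis). 100 mm up the slope from the front edge. A yellow plate 88 mm square lies under the handle, 5 mm thick
- isolator_handle (a joint): Red bar handle, rad about panel z, anticlockwise seen from above positive: 0 = ON (nose up the slope), 1.571 = OFF (nose to the left, +y), hard stops at both. Bar from 44 mm behind the axis (tail) to 44 mm ahead (nose), 22 mm wide, last 22 mm (the nose) only 16 wide, 16 to 44 mm off the panel (nose to 40). Stays where left; turning takes 0.35 N m
- handle_nose (a point): On the handle's nose, 36 mm from the axis, 30 mm off the panel. Its frame turns with the handle: x from axis to nose, z out of the panel
- hasp (a joint): Steel lockout hasp carried by the handle, rad about panel z: 0 = stowed along the handle's side (left side at ON, lower side at OFF), grows anticlockwise, 1.5 = fully out (stop). An interlock blocks it at about 0.6 unless the handle is at OFF (within 0.25 rad). Once out, do not turn the handle back. Stays where left; takes 0.1 N m
- hasp_pivot (a point): Hasp's hinge axis, 35 mm off the panel; in the handle's frame 34 mm towards the tail and 19 mm to the side (+y). Hasp plate 14 mm wide, runs 101 mm from it (20 mm past the console's front edge when out), 19 to 25 mm off the panel. Frame turns with the hasp: x along it, z out of the panel
- hasp_tab (a point): Middle of the handle-side face of the yellow turned-up finger tab at the hasp's end, 88.5 mm along it and 7 mm off its centre line, 35 mm off the panel. Tab 26 mm long, 4 thick, 19 to 44 mm off the panel; it juts 23 mm past the handle's nose. Push this face in the hasp's +y direction (point frame) to swing it out
- extractor: Fixed downdraft unit, 160 mm wide (y), slotted deck 150 deep. Origin: middle of the deck's front edge, on the bench; +x into the unit. Deck underside 44 mm, top 48 mm above the bench; open front, side walls inside at y +-75 mm; white fan box 140 mm high from x 150 to 220. Deck bars 7 mm, slots 18 mm
- seal_ring: Loose flat copper ring, outer diameter 70, hole 48, 8 mm high, about 60 g. Origin: centre of its underside. Starts flat on the bench under the deck
- probe: Loose flat probe lying on the bench, about 90 g. x runs from handle to tip, origin under the handle 10 mm ahead of its middle, at bench level. Blue handle x -60 to +40, 18 wide, 24 mm high. Steel blade 22 wide, 3 thick, 13 to 16 mm up, reaches x 132; its end is turned down as a lip 22 wide, 3 thick, to bench level
- probe_tip (a point): Foot of the turned-down lip, 130.5 mm ahead of the probe's origin
- mirror_mount: Bystander: aluminium mirror mount, 50 x 60 mm base, 140 mm tall, origin under its centre
- canister: Bystander: steel canister, diameter 48, 85 mm tall, origin under its centre
- lens_post: Bystander: turned aluminium lens post, base diameter 60, 95 mm tall, origin under its centre
Not all that is in view belongs to the job. Of the things shaped like the probe, the blue one is meant.

How it is judged:
By the outcome, as a careful person would: the job done as asked, in the order asked, and still so for the second after the job is handed in, with the robot touching nothing.
It also fails if it takes over 72 s, if anything falls off the work surface, if the arm or the gripper's body presses on something with over 40 N, if the wrist force passes 120 N, or if a joint passes its speed limit or range.

## Working session

There is one attempt and no reset: what is moved stays moved. The work goes in short steps, Python scripts to look and compute and a tool call to move; the robot and the scene stay as the last step left them, time stands still between calls to the robot, and variables do not carry over. Pictures are saved under pics/ and viewed, at most 12 in all, crops included, and the job is handed in when it is done.

Besides the shell and the picture viewer there is one more tool, called after "Emit:" by a JSON object that holds its "method" and its "body". arm_command: Moves the arm, as the interface text tells. Its arguments: {"type":"object","properties":{"plan":{"type":"array"},"newtons":{"type":"number"}},"required":["plan"]}

```bash
mkdir -p pics; ls
cat > h.py <<'E'
import numpy as np, cv2
from rig import get_state, optics, bot
def snap(name,fn=None):
    d=optics.camera(name); np.savez(f'/tmp/{name}.npz',**d)
    if fn: cv2.imwrite('pics/'+fn,cv2.cvtColor(d['color'],cv2.COLOR_RGB2BGR))
    return d
def load(name): return dict(np.load(f'/tmp/{name}.npz'))
def world(d):
    z=d['z_map'].astype(float);K=d['intrinsics'];v,u=np.indices(z.shape)
    p=np.stack([(u-K[0,2])/K[0,0]*z,(v-K[1,2])/K[1,1]*z,z,np.ones_like(z)],-1)
    w=p@np.linalg.inv(d['camera_from_world']).T
    w=w[...,:3]; w[z==0]=np.nan
    return w
E
python3 - <<'E'
from h import *
for n in('top','side'):
    d=snap(n,n+'0.png'); print(n,np.linalg.inv(d['camera_from_world']).round(3).tolist(),d['intrinsics'].round(1).tolist())
s=get_state();print(s)
E
```

```text
pics
top [[-0.02, -0.994, 0.105, 0.385], [-1.0, 0.02, 0.005, -0.007], [-0.007, -0.105, -0.994, 1.213], [0.0, 0.0, 0.0, 1.0]] [[399.9, 0.0, 320.6], [0.0, 399.9, 198.5], [0.0, 0.0, 1.0]]
side [[-0.861, -0.265, 0.434, 0.016], [-0.508, 0.468, -0.723, 0.826], [-0.012, -0.843, -0.538, 0.721], [0.0, 0.0, 0.0, 1.0]] [[378.4, 0.0, 318.4], [0.0, 378.4, 199.6], [0.0, 0.0, 1.0]]
{'time_s': 0.1, 'q': array([72.77610861, 36.05063282,  2.20299672, 86.98670346, -1.54732364,
       57.08320703, -1.14634642]), 'qvel': array([ 0.05638028, -0.0340432 , -0.11201826, -0.14248446, -0.01288262,
        0.05269852, -0.06447688]), 'effort': array([ 2.06306991e-03, -5.50781536e+01,  1.14635769e+00, -1.87113386e+01,
       -5.23754605e-02,  1.91654137e-02,  3.77831407e-05]), 'ee_pos': array([ 0.15113104, -0.63161357,  0.20469981]), 'tool_rot': array([-1.79909131e+02,  5.37170750e-04,  1.34530757e+01]), 'contact_force': array([-0.14817804,  0.81993811, -0.29040719]), 'ft_torque': array([-0.00839873,  0.01362352, -0.00190513]), 'grasp_force': 0.0, 'gripper_width': 1.0001432553743959}
```

View pics/top0.png

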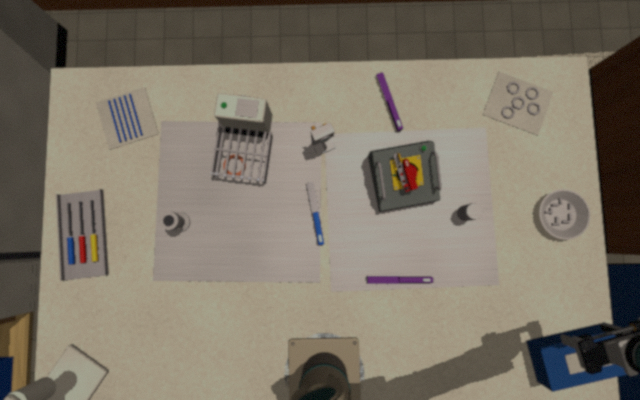

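View pics/side0.png

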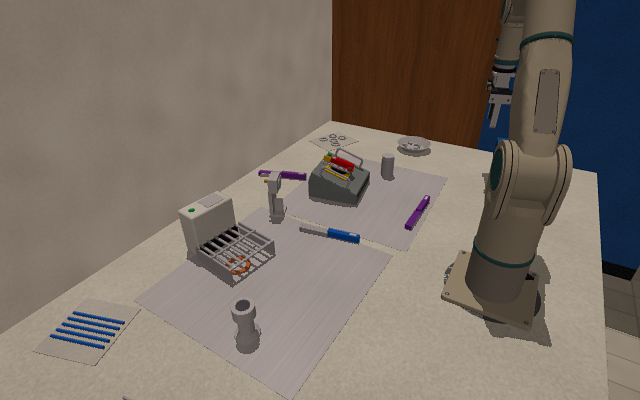

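The top view shows the console at about (405,177), the extractor at (242,155) with the ring under it at (233,165), and the blue probe from (320,240) to (310,185). The mirror mount is at (320,140), the canister at (465,213) and the lens post at (175,222). Next I'll measure them by colour and depth.

Run:
```python
from h import *
d=load('top');w=world(d);c=d['color'];h=cv2.cvtColor(c,cv2.COLOR_RGB2HSV).astype(int)
def box(u0,u1,v0,v1):
    m=np.zeros(c.shape[:2],bool);m[v0:v1,u0:u1]=1;return m
def rect(m,nm):
    p=w[m];p=p[~np.isnan(p[:,0])]
    r=cv2.minAreaRect((p[:,:2]*1000).astype(np.float32))
    print(nm,m.sum(),'mean',p.mean(0).round(4),'zr',np.percentile(p[:,2],[2,98]).round(3),'rect',np.round(r[0],1),np.round(r[1],1),round(r[2],1))
H,S,V=h[...,0],h[...,1],h[...,2]
con=box(365,445,135,217)
rect(con&(w[...,2]>.03),'console')
# slope plane
g=con&(S<60)&(w[...,2]>.04)&(w[...,2]<.11)
p=w[g];A=np.c_[p[:,:2],np.ones(len(p))]
for _ in range(6):
    k=np.linalg.lstsq(A,p[:,2],rcond=None)[0];r=abs(A@k-p[:,2]);ok=r<max(.003,np.median(r)*2);p=p[ok];A=A[ok]
print('plane',k,len(p),'up-dir yaw',np.degrees(np.arctan2(k[1],k[0])),'slope',np.degrees(np.arctan(np.hypot(*k[:2]))))
red=((H<6)|(H>174))&(S>150)&(V>60)
rect(con&red,'red');yel=(H>20)&(H<35)&(S>130);rect(con&yel,'yel')
blue=(H>95)&(H<125)&(S>120);rect(box(295,335,170,250)&blue,'bluehandle')
pr=box(295,335,175,250)&(w[...,2]>.008)&(w[...,2]<.04);rect(pr,'probe')
ex=box(205,275,85,192);rect(ex&(w[...,2]>.04),'extr');rect(ex&(w[...,2]>.12),'fanbox');rect(ex&(w[...,2]>.04)&(w[...,2]<.06),'deck')
ring=box(212,268,125,187)&(H<18)&(S>110);rect(ring,'ring')
rect(box(300,342,118,165)&(w[...,2]>.008),'mirror');rect(box(300,342,118,165)&(w[...,2]>.1),'mirrortop')
rect(box(450,480,195,228)&(w[...,2]>.02),'can');rect(box(155,195,205,240)&(w[...,2]>.015),'lens')
big=cv2.resize(c[120:220,200:450],None,fx=3.2,fy=3.2,interpolation=cv2.INTER_CUBIC)
cv2.imwrite('pics/z.png',cv2.cvtColor(big,cv2.COLOR_RGB2BGR))
```

```text
console 4020 mean [ 0.5666 -0.2458  0.0814] zr [0.043 0.126] rect [ 570.1 -248.1] [179.8 180.2] 9.3
plane [ 0.33616674  0.0503956  -0.10318884] 1818 up-dir yaw 8.525863567401938 slope 18.774089470876568
red 265 mean [ 0.5577 -0.2503  0.1134] zr [0.096 0.128] rect [ 560.7 -253.6] [82.6 38.9] 4.3
yel 424 mean [ 0.577  -0.2474  0.0846] zr [0.067 0.103] rect [ 575.5 -249.1] [85.2 91.2] 10.2
bluehandle 110 mean [0.4326 0.0109 0.0241] zr [0.02 0.03] rect [421.5   8.7] [93.1 14.3] 9.4
probe 430 mean [0.4713 0.0167 0.0198] zr [0.011 0.028] rect [467.6   7.1] [190.5  66.1] 1.3
extr 3024 mean [0.7051 0.2223 0.0921] zr [0.042 0.143] rect [685.6 228.8] [161.4 224.9] 81.4
fanbox 1308 mean [0.754  0.2162 0.1389] zr [0.125 0.144] rect [759.3 217.6] [140.9  75.7] 81.9
deck 1372 mean [0.6525 0.233  0.0477] zr [0.041 0.055] rect [680.8 229.8] [161.3 215.5] 81.6
ring 42 mean [0.6278 0.2574 0.0099] zr [0.003 0.039] rect [659.  251.2] [ 55.6 137.8] 69.9
mirror 498 mean [ 0.6779 -0.0081  0.0998] zr [0.008 0.143] rect [708.9   3.1] [114.9  60.4] 25.5
mirrortop 344 mean [ 0.6805 -0.0082  0.1346] zr [0.105 0.143] rect [686.7  -7.3] [46.6 60.1] 23.0
can 312 mean [ 0.4588 -0.4243  0.0723] zr [0.024 0.089] rect [ 460.2 -427.7] [39.7 47.1] 86.5
lens 373 mean [0.4492 0.4216 0.0839] zr [0.016 0.099] rect [450.2 425.4] [50.2 49.2] 89.1
```

View pics/z.png

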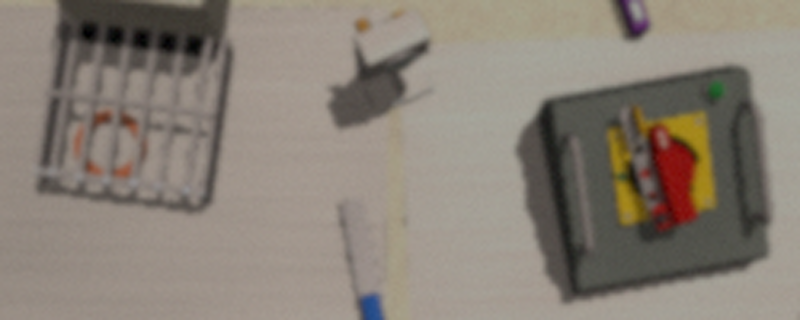

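```bash
cat >> h.py <<'E'
from scipy.spatial.transform import Rotation as Ro
from scipy.linalg import logm,expm
A=np.array([.566,-.2495,.106]); YC=9.3
RP=(Ro.from_euler('z',YC,degrees=True)*Ro.from_euler('y',-19.06,degrees=True)).as_matrix()
def T(R,p): M=np.eye(4);M[:3,:3]=R;M[:3,3]=p;return M
def cur():
    s=get_state();return T(Ro.from_euler('xyz',s['tool_rot'],degrees=True).as_matrix(),s['ee_pos'])
def panel(x,y,z,phi=0):  # mm; tool y = -panel y at phi=0
    R=RP@Ro.from_euler('z',phi,degrees=True).as_matrix()@np.diag([1.,-1,-1])
    return T(R,A+RP@np.array([x,y,z-30])/1000)
def flat(x,y,z,ya):  # tool down, tool y at azimuth ya deg
    return T(Ro.from_euler('z',ya+90,degrees=True).as_matrix()@np.diag([1.,-1,-1]),[x,y,z])
def rows(G,C=None,lin=.04,ang=.13):
    C=cur() if C is None else C
    D=np.linalg.inv(C)@G; r=Ro.from_matrix(D[:3,:3]).magnitude()
    n=max(1,int(np.ceil(max(np.linalg.norm(D[:3,3])/lin,r/ang)))); L=np.real(logm(D))
    S=expm(L/n); print(n,'x',S[:3,3].round(4).tolist(),Ro.from_matrix(S[:3,:3]).as_rotvec().round(4).tolist())
def inp(): # tool in panel coords
    C=cur();p=RP.T@(C[:3,3]-A)*1000+[0,0,30];v=RP.T@C[:3,1];print('panel',p.round(1),'phi',np.degrees(np.arctan2(v[0],-v[1])).round(1))
E
python3 - <<'E'
from h import *
print([a for a in dir(bot) if a[0]!='_'])
G=panel(33,-27,110);rows(G);print(G.round(3))
rows(panel(33,-27,24),G)
# ring
d=load('top');w=world(d);c=d['color'];h=cv2.cvtColor(c,cv2.COLOR_RGB2HSV).astype(int)
m=np.zeros(c.shape[:2],bool);m[150:182,215:255]=1;m&=(h[...,0]<18)&(h[...,1]>90)
v,u=np.nonzero(m);K=d['intrinsics'];M=np.linalg.inv(d['camera_from_world'])
ray=np.c_[(u-K[0,2])/K[0,0],(v-K[1,2])/K[1,1],np.ones(len(u))]@M[:3,:3].T
o=M[:3,3];p=o+ray*((.006-o[2])/ray[:,2])[:,None]
e=np.array([[np.cos(np.radians(-8.5)),np.sin(np.radians(-8.5))],[-np.sin(np.radians(-8.5)),np.cos(np.radians(-8.5))]])
q=(p[:,:2]-[.5766,.2453])@e.T*1000
ce=cv2.minEnclosingCircle(q.astype(np.float32));print('ring ext',len(q),ce,q.min(0),q.max(0))
from scipy.optimize import least_squares
s=least_squares(lambda x:np.hypot(*(q-x).T)-29.5,q.mean(0),loss='soft_l1',f_scale=4);print(s.x)
E
```

```text
['MotionError', 'finish_job', 'pinch_z']
14 x [0.0344, -0.0189, 0.0062] [-0.001, 0.0238, 0.0051]
[[ 0.933  0.162  0.322  0.575]
 [ 0.153 -0.987  0.053 -0.275]
 [ 0.327  0.    -0.945  0.192]
 [ 0.     0.     0.     1.   ]]
3 x [0.0, -0.0, 0.0287] [0.0, -0.0, -0.0]
ring ext 69 ((41.0941162109375, 23.76424789428711), 33.83809280395508) [14.31418903  1.07957861] [72.05533174 57.58427332]
[41.42441202 24.63568562]
```

Emit:
{"method": "arm_command", "body": {"plan": [[[0.0344,-0.0189,0.0062],[-0.001,0.0238,0.0051],0],[[0.0344,-0.0189,0.0062],[-0.001,0.0238,0.0051],0],[[0.0344,-0.0189,0.0062],[-0.001,0.0238,0.0051],0],[[0.0344,-0.0189,0.0062],[-0.001,0.0238,0.0051],0],[[0.0344,-0.0189,0.0062],[-0.001,0.0238,0.0051],0],[[0.0344,-0.0189,0.0062],[-0.001,0.0238,0.0051],0],[[0.0344,-0.0189,0.0062],[-0.001,0.0238,0.0051],0]], "newtons": 30}}

```text
time_s: 0.8
ee_pos: [0.3604, -0.4488, 0.1787]
tool_rot: [179.8, -9.6, 11.4]
contact_force: [0.6, -0.4, 0.1]
gripper_width: 0.442
grasp_force: 0.0
```

Emit:
{"method": "arm_command", "body": {"plan": [[[0.0344,-0.0189,0.0062],[-0.001,0.0238,0.0051],0],[[0.0344,-0.0189,0.0062],[-0.001,0.0238,0.0051],0],[[0.0344,-0.0189,0.0062],[-0.001,0.0238,0.0051],0],[[0.0344,-0.0189,0.0062],[-0.001,0.0238,0.0051],0],[[0.0344,-0.0189,0.0062],[-0.001,0.0238,0.0051],0],[[0.0344,-0.0189,0.0062],[-0.001,0.0238,0.0051],0],[[0.0344,-0.0189,0.0062],[-0.001,0.0238,0.0051],0],[[0,0,0],[0,0,0],0]]}}

```text
time_s: 1.6
ee_pos: [0.5793, -0.2698, 0.1937]
tool_rot: [-180.0, -19.3, 9.8]
contact_force: [0.0, -0.0, 0.8]
gripper_width: 0.004
grasp_force: 0.0
```

Run:
```python
from h import *
inp();rows(panel(33,-27,110));print(get_state()['q'].round(1))
d=snap('side');c=d['color'][110:220,270:410]
cv2.imwrite('pics/s1.png',cv2.cvtColor(cv2.resize(c,None,fx=5,fy=5,interpolation=cv2.INTER_CUBIC),cv2.COLOR_RGB2BGR))
```

```text
panel [ 37.9 -22.1 109.7] phi 0.5
1 x [-0.005, 0.0048, -0.0003] [-0.003, -0.0038, 0.0078]
[ 34.1  29.6  -6.8 106.3 -17.1  30.2 -37.9]
```

View pics/s1.png

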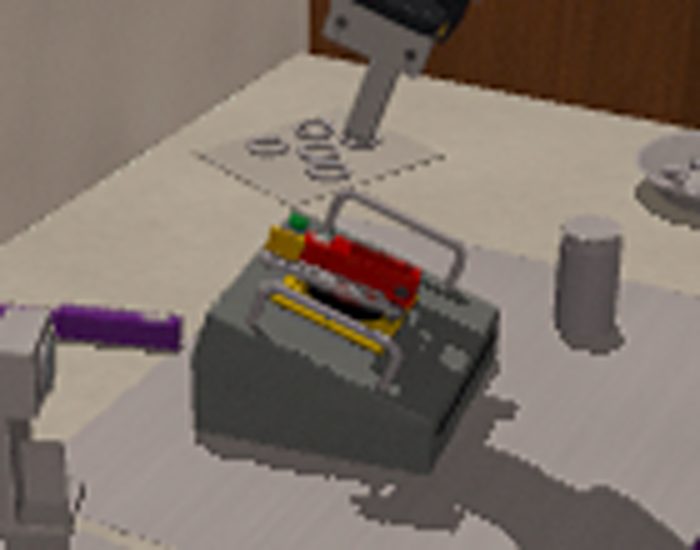

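The crop shows the closed fingers at (370,130) above and beyond the console. The handle, at (360,265), is still at ON, with the hasp tab at (285,243). I'll correct and descend beside the nose.

Emit:
{"method": "arm_command", "body": {"plan": [[[-0.005,0.007,0],[-0.003,-0.004,0.008],0],[[0,0,0],[0,0,0],0],[[0,0,0],[0,0,0],0]]}}

```text
time_s: 1.95
ee_pos: [0.5706, -0.2853, 0.1913]
tool_rot: [179.9, -18.8, 8.7]
contact_force: [0.4, 0.3, -0.4]
gripper_width: 0.004
grasp_force: 0.0
```

Run:
```python
from h import *
inp();rows(panel(33,-29,110))
```

```text
panel [ 26.7 -36.1 111. ] phi -0.6
1 x [0.0063, -0.0071, 0.001] [0.006, 0.0043, -0.0103]
```

Emit:
{"method": "arm_command", "body": {"plan": [[[0.006,-0.007,0.001],[0.006,0.004,-0.01],0],[[0,0,0.028],[0,0,0],0],[[0,0,0.028],[0,0,0],0],[[0,0,0.015],[0,0,0],0],[[0,0,0],[0,0,0],0],[[0,0,0],[0,0,0],0],[[0,0,0],[0,0,0],0]]}}

```text
time_s: 2.65
ee_pos: [0.6001, -0.2723, 0.1268]
tool_rot: [179.9, -19.2, 9.5]
contact_force: [0.1, -0.5, -0.8]
gripper_width: 0.006
grasp_force: 0.0
```

Run:
```python
from h import *
inp();rows(panel(33,-27,25))
d=snap('side');c=d['color'][110:220,270:410]
cv2.imwrite('pics/s2.png',cv2.cvtColor(cv2.resize(c,None,fx=5,fy=5,interpolation=cv2.INTER_CUBIC),cv2.COLOR_RGB2BGR))
```

```text
panel [ 35.1 -28.   39.9] phi 0.2
1 x [-0.0021, -0.001, 0.0149] [0.0002, -0.0021, 0.0027]
```

View pics/s2.png

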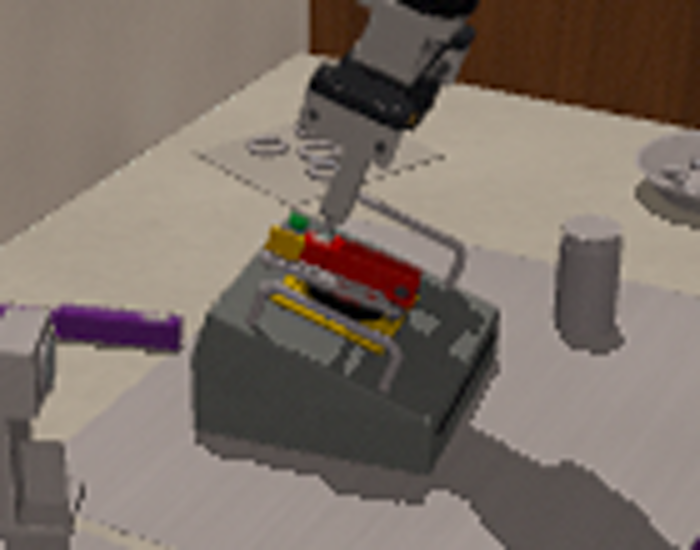

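The fingers stand at (335,225), on the far (right) side of the nose and level with it. I'll go down, push, and rotate about the isolator axis.

Emit:
{"method": "arm_command", "body": {"plan": [[[-0.002,0,0.014],[0,0,0],0],[[0,-0.003,0],[0,0,0],0],[[0,-0.0045,0],[0,0,0],0],[[0.0019,-0.0034,0],[0,0,-0.1],0],[[0.0019,-0.0034,0],[0,0,-0.1],0],[[0.0019,-0.0034,0],[0,0,-0.1],0],[[0,0,0],[0,0,0],0]]}}

```text
time_s: 3.4
ee_pos: [0.604, -0.2598, 0.1135]
tool_rot: [173.6, -18.2, 27.5]
contact_force: [2.0, -11.7, -6.3]
gripper_width: 0.007
grasp_force: 5.1
```

Run:
```python
from h import *
inp();print(get_state()['contact_force'])
```

```text
panel [ 36.3 -16.3  25.4] phi 17.3
[  1.95860662 -11.6811577   -6.25491412]
```

Emit:
{"method": "arm_command", "body": {"plan": [[[0.0019,-0.0034,0],[0,0,-0.1],0],[[0.0019,-0.0034,0],[0,0,-0.1],0],[[0.0019,-0.0034,0],[0,0,-0.1],0],[[0.0019,-0.0034,0],[0,0,-0.1],0],[[0.0019,-0.0034,0],[0,0,-0.1],0],[[0.0019,-0.0034,0],[0,0,-0.1],0],[[0,0,0],[0,0,0],0]]}}

```text
time_s: 4.1
ee_pos: [0.6033, -0.2361, 0.1153]
tool_rot: [164.0, -11.6, 62.6]
contact_force: [6.4, -9.3, -3.4]
gripper_width: 0.002
grasp_force: 4.8
```

Run:
```python
from h import *
inp();print(get_state()['contact_force'])
```

```text
panel [39.9  7.2 26. ] phi 51.7
[ 6.39692438 -9.27645717 -3.41737639]
```

Emit:
{"method": "arm_command", "body": {"plan": [[[0.0019,-0.0034,0],[0,0,-0.1],0],[[0.0019,-0.0034,0],[0,0,-0.1],0],[[0.0019,-0.0034,0],[0,0,-0.1],0],[[0.0019,-0.0034,0],[0,0,-0.1],0],[[0.0019,-0.0034,0],[0,0,-0.1],0],[[0.0019,-0.0034,0],[0,0,-0.1],0],[[0.0011,-0.002,0],[0,0,-0.06],0],[[0,0,0],[0,0,0],0]]}}

```text
time_s: 4.9
ee_pos: [0.588, -0.2156, 0.1113]
tool_rot: [160.1, 0.2, 98.9]
contact_force: [8.3, -5.3, -0.7]
gripper_width: 0.003
grasp_force: 4.2
```

Run:
```python
from h import *
inp();print(get_state()['contact_force'])
```

```text
panel [27.4 29.9 26.2] phi 89.7
[ 8.30768971 -5.26653427 -0.68132696]
```

Emit:
{"method": "arm_command", "body": {"plan": [[[0.001,-0.003,0],[0,0,0],0],[[0,-0.003,0],[0,0,0],0],[[0,-0.002,0],[0,0,0],0],[[0,0,0],[0,0,0],0],[[0,0,0],[0,0,0],0]]}}

```text
time_s: 5.4
ee_pos: [0.5814, -0.2136, 0.1094]
tool_rot: [160.0, 0.1, 98.9]
contact_force: [9.6, -0.5, 3.6]
gripper_width: 0.002
grasp_force: 5.5
```

Run:
```python
from h import *
inp();print(get_state()['contact_force'])
```

```text
panel [20.9 32.9 26.4] phi 89.7
[ 9.61668806 -0.47674668  3.63759745]
```

Emit:
{"method": "arm_command", "body": {"plan": [[[0,-0.002,0],[0,0,0],0],[[0,0,0],[0,0,0],0],[[0,0,0],[0,0,0],0]]}}

```text
time_s: 5.7
ee_pos: [0.5811, -0.2136, 0.1094]
tool_rot: [159.9, 0.1, 99.0]
contact_force: [12.4, -0.4, 2.1]
gripper_width: 0.004
grasp_force: 6.6
```

Run:
```python
from h import *
inp();print(get_state()['contact_force'])
```

```text
panel [20.7 33.  26.4] phi 89.7
[12.39022016 -0.35462646  2.14174097]
```

Emit:
{"method": "arm_command", "body": {"plan": [[[0,-0.003,0],[0,0,0],0],[[0,0,0],[0,0,0],0],[[0,0,0],[0,0,0],0]]}}

```text
time_s: 6.0
ee_pos: [0.581, -0.2137, 0.1095]
tool_rot: [159.6, 0.1, 99.0]
contact_force: [16.3, 0.5, 0.6]
gripper_width: 0.002
grasp_force: 8.8
```

Emit:
{"method": "arm_command", "body": {"plan": [[[0,0.01,0],[0,0,0],0],[[0,0.01,0],[0,0,0],0],[[0,0,-0.02],[0,0,0],0],[[0,0,-0.02],[0,0,0],0],[[0,0,0],[0,0,0],0],[[0,0,0],[0,0,0],0],[[0,0,0],[0,0,0],0]]}}

```text
time_s: 6.7
ee_pos: [0.574, -0.2129, 0.1468]
tool_rot: [161.0, -0.3, 98.9]
contact_force: [0.5, -0.0, -0.4]
gripper_width: 0.001
grasp_force: 0.0
```

Run:
```python
from h import *
inp();rows(panel(8,56,66,90));print(get_state()['q'].round(1))
d=snap('side');c=d['color'][110:220,270:410]
cv2.imwrite('pics/s3.png',cv2.cvtColor(cv2.resize(c,None,fx=5,fy=5,interpolation=cv2.INTER_CUBIC),cv2.COLOR_RGB2BGR))
```

```text
panel [26.4 34.8 64.1] phi 89.5
1 x [0.0211, -0.0186, -0.0019] [-0.0008, -0.002, -0.0084]
[ 44.2  33.8 -29.8 113.1  18.4  20.9  13.7]
```

View pics/s3.png

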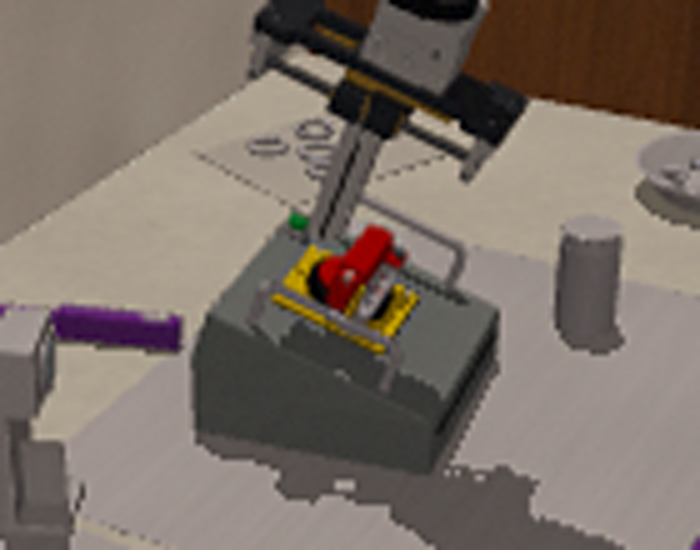

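The handle now points its nose at the left side, at (340,290). The hasp is the grey strip on its lower side at (375,300), and the tab isn't distinct. I'll check both from depth.

```bash
cat >> h.py <<'E'
def pan(d):
    w=world(d);return (w-A)@RP*1000+[0,0,30]
def chk(name):
    d=snap(name);p=pan(d);h=cv2.cvtColor(d['color'],cv2.COLOR_RGB2HSV).astype(int)
    ok=(abs(p[...,0])<140)&(abs(p[...,1])<74)&(p[...,2]>12)&(p[...,2]<52)
    yel=ok&(h[...,0]>18)&(h[...,0]<36)&(h[...,1]>110);red=ok&((h[...,0]<8)|(h[...,0]>172))&(h[...,1]>130)
    for n,m in(('yel',yel),('red',red)):
        q=p[m]
        if len(q): 
            r=cv2.minAreaRect(q[:,:2].astype(np.float32));print(name,n,len(q),q.mean(0).round(0),np.percentile(q,[3,97],0).round(0).tolist(),np.round(r[0],0),np.round(r[1],0),round(r[2]))
E
python3 - <<'E'
from h import *
chk('side');chk('top')
E
```

```text
side yel 17 [-12.  35.  30.] [[-32.0, -10.0, 14.0], [28.0, 69.0, 45.0]] [-4. 31.] [61. 79.] 5
side red 141 [-1.  7. 35.] [[-21.0, -35.0, 17.0], [21.0, 45.0, 47.0]] [3. 1.] [92. 44.] 77
top yel 34 [-1. 35. 29.] [[-13.0, -18.0, 14.0], [30.0, 64.0, 46.0]] [ 7. 24.] [16. 93.] 29
top red 9 [23.  5. 21.] [[6.0, -7.0, 15.0], [27.0, 33.0, 36.0]] [16. 19.] [ 7. 55.] 26
```

Emit:
{"method": "arm_command", "body": {"plan": [[[0.021,-0.0186,-0.002],[0,-0.002,-0.008],0],[[0,0,0],[0,0,0],0],[[0,0,0],[0,0,0],0],[[0,0,0],[0,0,0],0],[[0,0,0.01],[0,0,0],0],[[0,0,0],[0,0,0],0],[[0,0,0],[0,0,0],0]]}}

```text
time_s: 7.55
ee_pos: [0.5566, -0.1947, 0.1337]
tool_rot: [160.9, 0.0, 99.3]
contact_force: [0.0, -0.4, -0.5]
gripper_width: 0.0
grasp_force: 0.0
```

Run:
```python
from h import *
inp();rows(panel(8,56.5,25,90))
```

```text
panel [ 8.7 55.6 56.3] phi 90.0
1 x [0.0009, -0.0007, 0.0313] [0.0002, 0.0003, -0.0003]
```

Emit:
{"method": "arm_command", "body": {"plan": [[[0.001,0,0.01],[0,0,0],0],[[0,0,0.01],[0,0,0],0],[[0,0,0.011],[0,0,0],0],[[0,0,0],[0,0,0],0],[[0,0,0],[0,0,0],0]]}}

```text
time_s: 8.05
ee_pos: [0.5664, -0.1918, 0.1044]
tool_rot: [160.9, 0.0, 99.3]
contact_force: [0.1, -0.3, -0.3]
gripper_width: 0.004
grasp_force: 0.0
```

Emit:
{"method": "arm_command", "body": {"plan": [[[0,-0.004,0],[0,0,0],0],[[0,-0.004,0],[0,0,0],0],[[0.001,-0.0055,0],[0,0,-0.06],0],[[0.001,-0.0055,0],[0,0,-0.06],0],[[0.001,-0.0055,0],[0,0,-0.06],0],[[0.001,-0.0055,0],[0,0,-0.06],0],[[0,0,0],[0,0,0],0],[[0,0,0],[0,0,0],0]]}}

```text
time_s: 8.85
ee_pos: [0.5381, -0.1951, 0.0954]
tool_rot: [161.4, 4.5, 112.2]
contact_force: [-0.4, -0.4, -0.3]
gripper_width: 0.004
grasp_force: 0.0
```

```bash
cat >> h.py <<'E'
def inh():
    inp();C=cur();p=RP.T@(C[:3,3]-A)*1000-[-19,-34,0];a=np.hypot(p[0],p[1]);t=np.arctan2(-p[0],p[1])+np.arcsin(19.5/a)
    print('r',a.round(1),'hasp est rad',t.round(3),get_state()['contact_force'].round(1))
E
python3 - <<'E'
from h import *
inh()
E
```

```text
panel [-21.2  58.2  26.1] phi 103.7
r 92.3 hasp est rad 0.236 [-0.4 -0.4 -0.3]
```

Emit:
{"method": "arm_command", "body": {"plan": [[[0.001,-0.0055,0],[0,0,-0.06],0],[[0.001,-0.0055,0],[0,0,-0.06],0],[[0.001,-0.0055,0],[0,0,-0.06],0],[[0.001,-0.0055,0],[0,0,-0.06],0],[[0.001,-0.0055,0],[0,0,-0.06],0],[[0.001,-0.0055,0],[0,0,-0.06],0],[[0,0,0],[0,0,0],0],[[0,0,0],[0,0,0],0]]}}

```text
time_s: 9.65
ee_pos: [0.5089, -0.2067, 0.0846]
tool_rot: [164.1, 10.7, 132.0]
contact_force: [0.0, 0.4, -1.0]
gripper_width: 0.004
grasp_force: 0.0
```

Run:
```python
from h import *
inh()
d=snap('side');c=d['color'][110:220,270:410]
cv2.imwrite('pics/s4.png',cv2.cvtColor(cv2.resize(c,None,fx=5,fy=5,interpolation=cv2.INTER_CUBIC),cv2.COLOR_RGB2BGR))
```

```text
panel [-53.7  51.4  25.9] phi 124.2
r 92.2 hasp est rad 0.599 [ 0.   0.4 -1. ]
```

View pics/s4.png

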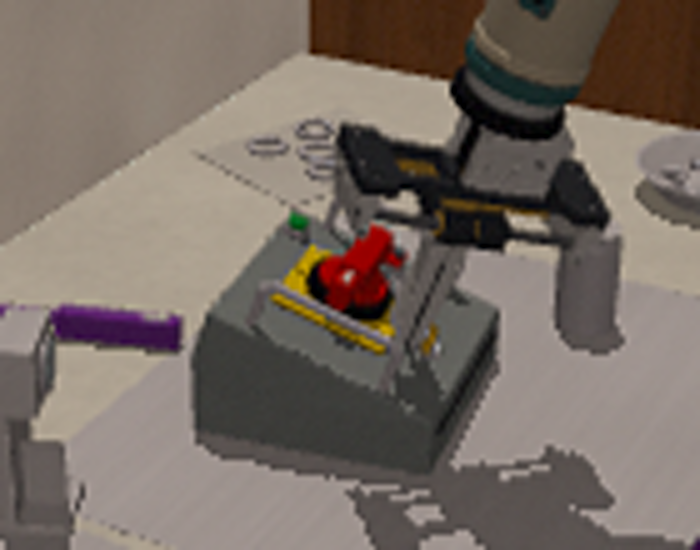

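The tab (yellow, at (430,340)) is ahead of the fingers and the hasp is swinging; I'll continue.

Emit:
{"method": "arm_command", "body": {"plan": [[[0.001,-0.0055,0],[0,0,-0.06],0],[[0.001,-0.0055,0],[0,0,-0.06],0],[[0.001,-0.0055,0],[0,0,-0.06],0],[[0.001,-0.0055,0],[0,0,-0.06],0],[[0.001,-0.0055,0],[0,0,-0.06],0],[[0.001,-0.0055,0],[0,0,-0.06],0],[[0.001,-0.0055,0],[0,0,-0.06],0]]}}

```text
time_s: 10.4
ee_pos: [0.483, -0.2327, 0.0743]
tool_rot: [169.7, 16.3, 156.4]
contact_force: [0.2, 1.0, 0.9]
gripper_width: 0.004
grasp_force: 0.5
```

Emit:
{"method": "arm_command", "body": {"plan": [[[0.001,-0.0055,0],[0,0,-0.06],0],[[0.001,-0.0055,0],[0,0,-0.06],0],[[0.001,-0.0055,0],[0,0,-0.06],0],[[0.001,-0.0055,0],[0,0,-0.06],0],[[0.001,-0.0055,0],[0,0,-0.06],0],[[0.001,-0.0055,0],[0,0,-0.06],0],[[0,0,0],[0,0,0],0],[[0,0,0],[0,0,0],0]]}}

```text
time_s: 11.2
ee_pos: [0.4699, -0.2634, 0.068]
tool_rot: [176.2, 18.7, 177.6]
contact_force: [0.3, -0.1, -0.5]
gripper_width: 0.005
grasp_force: 0.0
```

Run:
```python
from h import *
inh()
```

```text
panel [-104.2    1.8   25.8] phi 168.9
r 92.4 hasp est rad 1.385 [ 0.3 -0.1 -0.5]
```

Emit:
{"method": "arm_command", "body": {"plan": [[[0.001,-0.0055,0],[0,0,-0.06],0],[[0.001,-0.0055,0],[0,0,-0.06],0],[[0,-0.003,0],[0,0,0],0],[[0,0,0],[0,0,0],0],[[0,0,0],[0,0,0],0]]}}

```text
time_s: 11.7
ee_pos: [0.4684, -0.2749, 0.0668]
tool_rot: [178.4, 19.1, -175.0]
contact_force: [-0.3, 4.9, 2.6]
gripper_width: 0.004
grasp_force: 2.7
```

Run:
```python
from h import *
inh()
```

```text
panel [-107.7   -9.2   25.7] phi 175.9
r 92.1 hasp est rad 1.512 [-0.3  4.9  2.6]
```

Emit:
{"method": "arm_command", "body": {"plan": [[[0,-0.003,0],[0,0,0],0],[[0,0,0],[0,0,0],0],[[0,0,0],[0,0,0],0]]}}

```text
time_s: 12.0
ee_pos: [0.4685, -0.2755, 0.0667]
tool_rot: [178.3, 19.1, -174.9]
contact_force: [-1.8, 9.8, 2.6]
gripper_width: 0.005
grasp_force: 4.8
```

Run:
```python
from h import *
inh()
```

```text
panel [-107.8   -9.9   25.6] phi 176.0
r 92.0 hasp est rad 1.519 [-1.8  9.8  2.6]
```

Emit:
{"method": "arm_command", "body": {"plan": [[[0,0.009,0],[0,0,0],0],[[0,0.005,0],[0,0,0],0],[[0,0,-0.03],[0,0,0],0],[[0,0,-0.04],[0,0,0],0],[[0,0,-0.04],[0,0,0],0],[[0,0,0],[0,0,0],0],[[0,0,0],[0,0,0],0],[[0,0,0],[0,0,0],0]]}}

```text
time_s: 12.8
ee_pos: [0.4312, -0.2724, 0.17]
tool_rot: [178.6, 19.0, -175.0]
contact_force: [-0.3, -0.2, -0.1]
gripper_width: 0.006
grasp_force: 0.0
```

Run:
```python
from h import *
inp()
# probe: blue & blade axis
d=snap('top');w=world(d);c=d['color'];h=cv2.cvtColor(c,cv2.COLOR_RGB2HSV).astype(int)
K=d['intrinsics'];M=np.linalg.inv(d['camera_from_world']);o=M[:3,3]
m=np.zeros(c.shape[:2],bool);m[170:250,295:330]=1
b=m&(h[...,0]>95)&(h[...,0]<125)&(h[...,1]>100)
def proj(mm,z):
    v,u=np.nonzero(mm);r=np.c_[(u-K[0,2])/K[0,0],(v-K[1,2])/K[1,1],np.ones(len(u))]@M[:3,:3].T
    return (o+r*((z-o[2])/r[:,2])[:,None])[:,:2]*1000
p=proj(b,.024);print('blue',cv2.minAreaRect(p.astype(np.float32)),len(p),p.mean(0))
a=m&(w[...,2]>.007)&(w[...,2]<.035);q=proj(a,.018)
for x in range(380,575,15):
    s=q[(q[:,0]>=x)&(q[:,0]<x+15)]
    if len(s): print(x,len(s),s[:,1].min().round(1),s[:,1].max().round(1),s[:,1].mean().round(1))
d=snap('side');p=pan(d);c=np.hstack([d['color'][110:220,270:410],load('top')['color'][125:235,350:490]])
cv2.imwrite('pics/s5.png',cv2.cvtColor(cv2.resize(c,None,fx=2.8,fy=2.8,interpolation=cv2.INTER_CUBIC),cv2.COLOR_RGB2BGR))
rows(flat(.412,.007,.15,100.0))
```

```text
panel [-108.4   -0.8  135.2] phi 175.9
blue ((421.4080505371094, 8.742691993713379), (93.98773193359375, 15.41624927520752), 9.28896713256836) 128 [429.60127691  10.42746829]
380 31 -5.7 12.1 3.2
395 32 -3.1 71.3 7.8
410 32 -0.4 26.4 8.6
425 34 -0.6 59.0 11.8
440 31 4.9 22.9 12.8
455 32 1.6 25.6 15.1
470 38 7.4 52.4 18.6
485 39 10.1 76.1 21.6
500 39 12.8 75.9 25.1
515 39 12.7 45.8 25.5
530 37 18.3 66.5 28.8
545 37 18.2 42.1 30.2
560 6 21.0 33.0 26.5
8 x [-0.0015, 0.0349, 0.0032] [0.0013, 0.0415, -0.0103]
```

View pics/s5.png

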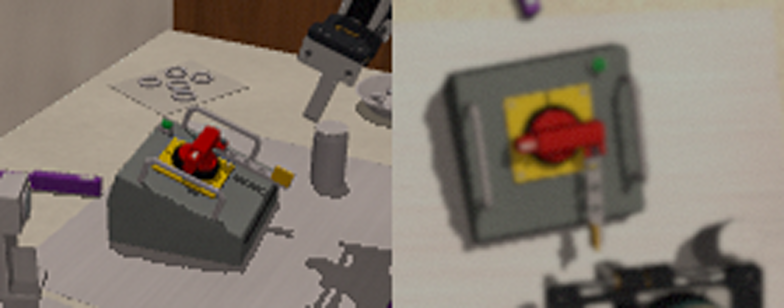

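The pictures confirm the handle at OFF (550,140) and the hasp fully out past the front edge, with its tab at (597,235). Next is the probe.

Emit:
{"method": "arm_command", "body": {"plan": [[[-0.001,0.0353,0.002],[0.0013,0.0415,-0.0103],50],[[-0.001,0.0353,0.002],[0.0013,0.0415,-0.0103],50],[[-0.001,0.0353,0.002],[0.0013,0.0415,-0.0103],50],[[-0.001,0.0353,0.002],[0.0013,0.0415,-0.0103],50],[[-0.001,0.0353,0.002],[0.0013,0.0415,-0.0103],50],[[-0.001,0.0353,0.002],[0.0013,0.0415,-0.0103],50],[[-0.001,0.0353,0.002],[0.0013,0.0415,-0.0103],50],[[-0.001,0.0353,0.002],[0.0013,0.0415,-0.0103],50]]}}

```text
time_s: 13.7
ee_pos: [0.4056, 0.011, 0.1589]
tool_rot: [-179.9, -0.1, -169.9]
contact_force: [1.1, 0.5, -0.1]
gripper_width: 0.495
grasp_force: 0.0
```

Emit:
{"method": "arm_command", "body": {"plan": [[[0,0,0],[0,0,0],50],[[0,0,0],[0,0,0],50],[[0,0,0],[0,0,0],50],[[0,0,0],[0,0,0],50]]}}

```text
time_s: 14.1
ee_pos: [0.4056, 0.0079, 0.1591]
tool_rot: [-179.9, 0.0, -170.2]
contact_force: [-0.4, -0.3, -0.2]
gripper_width: 0.498
grasp_force: 0.0
```

Run:
```python
from h import *
s=get_state();print(s['ee_pos'],s['tool_rot'],s['q'].round(1))
G=flat(.432,.0108,.10,99.4);rows(G);rows(flat(.432,.0108,.004,99.4),G)
```

```text
[0.40563128 0.00785703 0.15912912] [-1.79886077e+02  2.70075476e-02 -1.70152960e+02] [ 38.3  32.8 -63.  125.7  41.9  46.4  47.6]
2 x [-0.0132, -0.0007, 0.0296] [-0.001, 0.0002, 0.0039]
3 x [0.0, -0.0, 0.032] [0.0, 0.0, 0.0]
```

Emit:
{"method": "arm_command", "body": {"plan": [[[-0.0132,-0.0007,0.0296],[-0.001,0,0.004],50],[[-0.0132,-0.0007,0.0296],[-0.001,0,0.004],50],[[0,0,0.04],[0,0,0],50],[[0,0,0.03],[0,0,0],50],[[0,0,0.016],[0,0,0],50],[[0,0,0.009],[0,0,0],50],[[0,0,0],[0,0,0],50],[[0,0,0],[0,0,0],50]]}}

```text
time_s: 14.9
ee_pos: [0.4325, 0.0117, 0.0054]
tool_rot: [180.0, 0.1, -170.6]
contact_force: [0.2, 0.9, 0.3]
gripper_width: 0.503
grasp_force: 0.0
```

Run:
```python
from h import *
s=get_state();print(s['ee_pos'],s['tool_rot'],s['q'].round(1),s['contact_force'])
rows(flat(.432,.0108,.005,99.4))
```

```text
[0.43245714 0.01168826 0.0054322 ] [ 1.79966283e+02  7.11286448e-02 -1.70566423e+02] [ 22.8  47.6 -42.3 128.5  69.5  32.   24.5] [0.16806522 0.88647441 0.31098264]
1 x [0.0006, -0.0008, 0.0004] [0.0006, 0.0012, 0.0006]
```

Emit:
{"method": "arm_command", "body": {"plan": [[[0,0,0],[0,0,0],10],[[0,0,0],[0,0,0],0],[[0,0,0],[0,0,0],0],[[0,0,0],[0,0,0],0],[[0,0,0],[0,0,0],0],[[0,0,0],[0,0,0],0]], "newtons": 40}}

```text
time_s: 15.5
ee_pos: [0.4327, 0.0122, 0.0056]
tool_rot: [-180.0, 0.1, -170.5]
contact_force: [-0.1, -1.1, 5.6]
gripper_width: 0.19
grasp_force: 40.0
```

Emit:
{"method": "arm_command", "body": {"plan": [[[0,0,-0.01],[0,0,0],0],[[0,0,-0.02],[0,0,0],0],[[0,0,-0.02],[0,0,0],0],[[0,0,0],[0,0,0],0],[[0,0,0],[0,0,0],0],[[0,0,0],[0,0,0],0]]}}

```text
time_s: 16.1
ee_pos: [0.4319, 0.0122, 0.0546]
tool_rot: [180.0, 0.0, -170.5]
contact_force: [0.1, 0.2, -0.7]
gripper_width: 0.181
grasp_force: 40.0
```

Run:
```python
from h import *
s=get_state();print(s['ee_pos'],s['tool_rot'],s['gripper_width'],s['grasp_force'])
C=cur();F=T(C[:3,:3]@np.diag([-1.,1,-1]),C[:3,3])  # x fwd along probe, z up
for n in('top','side'):
    d=snap(n);w=world(d);p=((w-F[:3,3])@F[:3,:3])*1000
    m=(p[...,0]>45)&(p[...,0]<145)&(abs(p[...,1])<35)&(p[...,2]>-30)&(p[...,2]<40)
    q=p[m];print(n,len(q))
    for x in range(45,146,10):
        t=q[(q[:,0]>=x)&(q[:,0]<x+10)]
        if len(t): print(x,len(t),'y',t[:,1].min().round(1),t[:,1].max().round(1),'z',np.median(t[:,2]).round(1),'xmax',t[:,0].max().round(1))
```

```text
[0.43188389 0.01216895 0.05461327] [ 1.79966634e+02  1.10737222e-02 -1.70478398e+02] 0.18144106768591609 39.99982237815857
top 80
95 13 y -10.7 5.3 z 9.1 xmax 105.0
105 25 y -10.6 10.9 z 10.6 xmax 114.7
115 26 y -9.8 11.1 z 10.0 xmax 123.9
125 16 y -10.4 10.2 z 9.6 xmax 129.9
side 141
45 15 y -7.4 12.6 z 10.7 xmax 54.4
55 15 y -11.0 11.8 z 9.4 xmax 65.0
65 15 y -10.9 9.8 z 9.2 xmax 73.0
75 18 y -11.4 12.4 z 10.7 xmax 84.5
85 16 y -11.6 13.2 z 9.9 xmax 95.0
95 15 y -10.5 12.0 z 10.7 xmax 104.1
105 16 y -11.6 11.7 z 9.3 xmax 114.1
115 17 y -11.3 13.9 z 10.4 xmax 124.3
125 14 y -6.9 11.8 z 8.0 xmax 131.6
```

```bash
cat >> h.py <<'E'
EO=np.array([.5766,.2453]);YE=np.radians(-8.5);UX=np.array([np.cos(YE),np.sin(YE)]);UY=np.array([-UX[1],UX[0]])
def tip(x,y,z,L=130): # tip in ext mm, z TCP m
    p=EO+UX*(x-L)/1000+UY*y/1000; return flat(p[0],p[1],z,81.5)
def intip():
    C=cur();d=C[:2,3]-EO;y=-C[:2,0];print('tip ext',(d@UX*1000+130*(y@UX)).round(1),(d@UY*1000+130*(y@UY)).round(1),'z',C[2,3].round(4),'yaw err',np.degrees(np.arctan2(y@UY,y@UX)).round(1),'rp',get_state()['tool_rot'].round(1),'F',get_state()['contact_force'].round(1))
E
python3 - <<'E'
from h import *
C=cur();C[2,3]=.12
G=tip(-40,24,.12);rows(G,C)
G2=tip(-40,24,.0215);rows(G2,G);rows(tip(45,24,.0215),G2)
E
```

```text
8 x [0.0015, 0.0354, 0.0] [0.0001, -0.0, 0.0393]
3 x [0.0, 0.0, 0.0328] [0.0, 0.0, 0.0]
3 x [-0.0283, 0.0, 0.0] [0.0, 0.0, 0.0]
```

Emit:
{"method": "arm_command", "body": {"plan": [[[0,0,-0.03],[0,0,0],0],[[0,0,-0.035],[0,0,0],0],[[0.0015,0.0177,0],[0,0,0.0196],0],[[0.001,0.0177,0],[0,0,0.0196],0],[[0.0015,0.0354,0],[0,0,0.0393],0],[[0.0015,0.0354,0],[0,0,0.0393],0],[[0.0015,0.0354,0],[0,0,0.0393],0],[[0.0015,0.0354,0],[0,0,0.0393],0]]}}

```text
time_s: 17.0
ee_pos: [0.408, 0.1887, 0.1198]
tool_rot: [180.0, 0.0, 178.2]
contact_force: [1.8, -0.5, -0.6]
gripper_width: 0.187
grasp_force: 40.0
```

Emit:
{"method": "arm_command", "body": {"plan": [[[0.0015,0.0354,0],[0,0,0.0393],0],[[0.0015,0.0354,0],[0,0,0.0393],0],[[0.0007,0.0177,0],[0,0,0.0196],0],[[0.0008,0.0177,0],[0,0,0.0196],0],[[0,0,0],[0,0,0],0],[[0,0,0],[0,0,0],0],[[0,0,0],[0,0,0],0]]}}

```text
time_s: 17.7
ee_pos: [0.4118, 0.2921, 0.12]
tool_rot: [-179.9, 0.0, 171.5]
contact_force: [-0.3, 0.1, -0.8]
gripper_width: 0.188
grasp_force: 40.0
```

Run:
```python
from h import *
intip();rows(tip(-40,24,.0215));print(get_state()['q'].round(1))
```

```text
tip ext -39.9 21.9 z 0.12 yaw err -0.0 rp [-179.9    0.   171.5] F [-0.3  0.1 -0.8]
3 x [0.0, 0.0007, 0.0328] [-0.0004, 0.0002, -0.0001]
[ -7.   39.3 -48.8 113.9  41.5  46.    1.5]
```

Emit:
{"method": "arm_command", "body": {"plan": [[[0,0.0007,0.033],[0,0,0],0],[[0,0.0007,0.033],[0,0,0],0],[[0,0.0006,0.022],[0,0,0],0],[[0,0,0.011],[0,0,0],0],[[0,0,0],[0,0,0],0],[[0,0,0],[0,0,0],0],[[0,0,0],[0,0,0],0]]}}

```text
time_s: 18.4
ee_pos: [0.4131, 0.2963, 0.0226]
tool_rot: [179.9, 0.1, 171.5]
contact_force: [1.3, 0.3, -0.8]
gripper_width: 0.186
grasp_force: 40.0
```

Run:
```python
from h import *
intip();rows(tip(45,24,.0215))
d=snap('side');c=d['color'][190:300,170:330]
cv2.imwrite('pics/s6.png',cv2.cvtColor(cv2.resize(c,None,fx=5,fy=5,interpolation=cv2.INTER_CUBIC),cv2.COLOR_RGB2BGR))
```

```text
tip ext -39.3 26.2 z 0.0226 yaw err -0.0 rp [1.799e+02 1.000e-01 1.715e+02] F [ 1.3  0.3 -0.8]
3 x [-0.0281, -0.0007, 0.0004] [0.0008, 0.0008, -0.0]
```

View pics/s6.png

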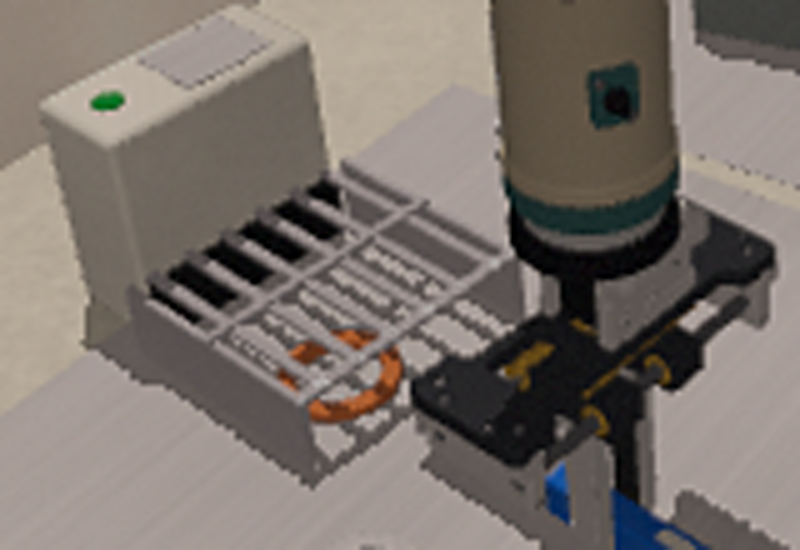

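The crop shows the ring at (342,375) under the front of the deck and the probe waiting in front, with its handle at (600,500). I'll check the ring centre from this view.

Run:
```python
from h import *
from scipy.optimize import least_squares
for n in('side','top'):
    d=load(n) if n=='side' else snap(n)
    c=d['color'];h=cv2.cvtColor(c,cv2.COLOR_RGB2HSV).astype(int);K=d['intrinsics'];M=np.linalg.inv(d['camera_from_world']);o=M[:3,3]
    m=((h[...,0]<18)&(h[...,1]>100)&(h[...,2]>50));v,u=np.nonzero(m)
    r=np.c_[(u-K[0,2])/K[0,0],(v-K[1,2])/K[1,1],np.ones(len(u))]@M[:3,:3].T
    p=(o+r*((.005-o[2])/r[:,2])[:,None])[:,:2]-EO;q=np.c_[p@UX,p@UY]*1000
    q=q[(abs(q[:,0]-40)<50)&(abs(q[:,1]-24)<50)]
    s=least_squares(lambda x:np.maximum(abs(np.hypot(*(q-x).T)-29.5)-5.5,0),q.mean(0),loss='soft_l1',f_scale=2);print(n,len(q),s.x,q.min(0),q.max(0))
```

```text
side 149 [39.17801249 23.92073261] [ 3.02710687 -9.17187381] [75.79903934 55.99378417]
top 52 [42.42255885 24.65959728] [14.45248714  1.77572031] [71.85015705 55.76991112]
```

Emit:
{"method": "arm_command", "body": {"plan": [[[-0.02,-0.001,0],[0,0,0],0],[[-0.025,-0.001,0],[0,0,0],0],[[-0.025,0,0.001],[0,0,0],0],[[-0.013,0,0],[0,0,0],0],[[0,0,0],[0,0,0],0],[[0,0,0],[0,0,0],0],[[0,0,0],[0,0,0],0]]}}

```text
time_s: 19.2
ee_pos: [0.493, 0.2821, 0.0209]
tool_rot: [179.9, 0.0, 171.6]
contact_force: [-0.4, 0.1, -0.9]
gripper_width: 0.189
grasp_force: 40.0
```

Run:
```python
from h import *
intip()
```

```text
tip ext 41.9 24.3 z 0.0209 yaw err 0.1 rp [179.9   0.  171.6] F [-0.4  0.1 -0.9]
```

Lowering the lip into the ring's hole.

Emit:
{"method": "arm_command", "body": {"plan": [[[0,0,0.005],[0,0,0],0],[[0,0,0.005],[0,0,0],0],[[0,0,0.004],[0,0,0],0],[[0,0,0],[0,0,0],0],[[0,0,0],[0,0,0],0]]}}

```text
time_s: 19.7
ee_pos: [0.4939, 0.2817, 0.0064]
tool_rot: [180.0, 0.0, 171.5]
contact_force: [-0.4, 0.3, -0.9]
gripper_width: 0.187
grasp_force: 40.0
```

Run:
```python
from h import *
intip()
```

```text
tip ext 42.9 23.9 z 0.0064 yaw err 0.0 rp [180.    0.  171.5] F [-0.4  0.3 -0.9]
```

Emit:
{"method": "arm_command", "body": {"plan": [[[0.006,0,0],[0,0,0],0],[[0.008,0,0],[0,0,0],0],[[0.008,0,0],[0,0,0],0],[[0.008,0,0],[0,0,0],0],[[0.008,0,0],[0,0,0],0],[[0.008,0,0],[0,0,0],0],[[0.008,0,0],[0,0,0],0],[[0.008,0,0],[0,0,0],0]]}}

```text
time_s: 20.5
ee_pos: [0.4322, 0.2909, 0.0066]
tool_rot: [179.9, 0.1, 171.5]
contact_force: [0.6, -0.1, -1.6]
gripper_width: 0.185
grasp_force: 40.0
```

Emit:
{"method": "arm_command", "body": {"plan": [[[0.01,0,0],[0,0,0],0],[[0.01,0,0],[0,0,0],0],[[0.01,0,0],[0,0,0],0],[[0.01,0,0],[0,0,0],0],[[0.01,0,0],[0,0,0],0],[[0.006,0,0],[0,0,0],0],[[0.004,0,0],[0,0,0],0],[[0,0,0],[0,0,0],0]]}}

```text
time_s: 21.3
ee_pos: [0.373, 0.2998, 0.0065]
tool_rot: [179.9, 0.1, 171.6]
contact_force: [1.4, -0.2, -1.3]
gripper_width: 0.188
grasp_force: 40.0
```

```bash
cat >> h.py <<'E'
def ring(n,z=.005):
    d=snap(n);c=d['color'];h=cv2.cvtColor(c,cv2.COLOR_RGB2HSV).astype(int);K=d['intrinsics'];M=np.linalg.inv(d['camera_from_world']);o=M[:3,3]
    v,u=np.nonzero((h[...,0]<18)&(h[...,1]>100)&(h[...,2]>50))
    r=np.c_[(u-K[0,2])/K[0,0],(v-K[1,2])/K[1,1],np.ones(len(u))]@M[:3,:3].T
    p=(o+r*((z-o[2])/r[:,2])[:,None])[:,:2]-EO;q=np.c_[p@UX,p@UY]*1000
    q=q[(abs(q[:,0]+20)<130)&(abs(q[:,1]-24)<60)]
    if len(q): print(n,len(q),cv2.minEnclosingCircle(q.astype(np.float32)),q.min(0).round(),q.max(0).round())
E
python3 - <<'E'
from h import *
intip();ring('top');ring('side')
E
```

```text
tip ext -79.4 24.0 z 0.0065 yaw err 0.1 rp [1.799e+02 1.000e-01 1.716e+02] F [ 1.4 -0.2 -1.3]
side 196 ((-73.96987915039062, 11.016289710998535), 52.13862991333008) [-104.  -31.] [-27.  59.]
```

Emit:
{"method": "arm_command", "body": {"plan": [[[0.006,0,0],[0,0,0],0],[[0.006,0,0],[0,0,0],0],[[0.003,0,0],[0,0,0],0],[[0,0,0],[0,0,0],0],[[-0.004,0,0],[0,0,0],0],[[0,0,0],[0,0,0],0],[[0,0,0],[0,0,0],0]]}}

```text
time_s: 22.1
ee_pos: [0.363, 0.3012, 0.0064]
tool_rot: [179.9, 0.1, 171.5]
contact_force: [0.2, 0.2, -0.1]
gripper_width: 0.187
grasp_force: 40.0
```

Emit:
{"method": "arm_command", "body": {"plan": [[[0,0,-0.01],[0,0,0],0],[[0,0,-0.02],[0,0,0],0],[[0,0,-0.03],[0,0,0],0],[[0,0,0],[0,0,0],0],[[-0.008,-0.02,0],[0,0,0],0],[[-0.008,-0.03,0],[0,0,0],0],[[-0.008,-0.03,0],[0,0,0],0],[[-0.008,-0.03,0],[0,0,0],0]]}}

```text
time_s: 22.9
ee_pos: [0.3778, 0.1864, 0.0663]
tool_rot: [180.0, 0.1, 171.5]
contact_force: [0.1, 0.0, -0.7]
gripper_width: 0.187
grasp_force: 40.0
```

Emit:
{"method": "arm_command", "body": {"plan": [[[0,0,0],[0,0,0],0],[[0,0,0],[0,0,0],0],[[0,0,0.03],[0,0,0],0],[[0,0,0.015],[0,0,0],0],[[0,0,0.01],[0,0,0],0],[[0,0,0],[0,0,0],0],[[0,0,0],[0,0,0],0],[[0,0,0],[0,0,0],0]]}}

```text
time_s: 23.7
ee_pos: [0.3783, 0.1887, 0.0119]
tool_rot: [179.9, 0.1, 171.6]
contact_force: [-0.8, -0.4, -0.6]
gripper_width: 0.186
grasp_force: 40.0
```

Run:
```python
from h import *
intip();ring('top');ring('side')
a=load('top')['color'][130:240,180:345];b=load('side')['color'][190:300,170:335]
cv2.imwrite('pics/s7.png',cv2.cvtColor(cv2.resize(np.vstack([a,b]),None,fx=2.7,fy=2.7,interpolation=cv2.INTER_CUBIC),cv2.COLOR_RGB2BGR))
```

```text
tip ext -57.8 -85.1 z 0.0119 yaw err 0.1 rp [1.799e+02 1.000e-01 1.716e+02] F [-0.8 -0.4 -0.6]
top 193 ((-75.38489532470703, 23.356544494628906), 33.95006561279297) [-108.  -10.] [-42.  56.]
side 262 ((-77.17105102539062, 23.914737701416016), 36.46049499511719) [-113.  -11.] [-42.  60.]
```

View pics/s7.png

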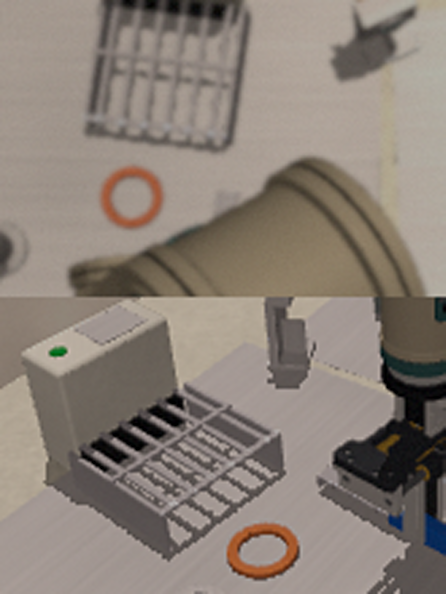

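The ring lies flat on the bench at (132,197), about 40 mm clear of the deck. I'll set the probe down.

Emit:
{"method": "arm_command", "body": {"plan": [[[0,0,0.003],[0,0,0],0],[[0,0,0.002],[0,0,0],0],[[0,0,0],[0,0,0],0],[[0,0,0.001],[0,0,0],0],[[0,0,0],[0,0,0],0],[[0,0,0],[0,0,0],0]]}}

```text
time_s: 24.4
ee_pos: [0.3781, 0.1877, 0.0056]
tool_rot: [179.9, 0.1, 171.5]
contact_force: [-0.9, -0.6, 4.8]
gripper_width: 0.189
grasp_force: 40.0
```

Emit:
{"method": "arm_command", "body": {"plan": [[[0,0,0.001],[0,0,0],0],[[0,0,0],[0,0,0],0],[[0,0,0],[0,0,0],0]]}}

```text
time_s: 24.7
ee_pos: [0.3781, 0.1877, 0.0055]
tool_rot: [180.0, 0.2, 171.5]
contact_force: [-2.4, -2.1, 20.6]
gripper_width: 0.188
grasp_force: 40.0
```

On the bench (20 N). I'll ease the load, release and lift.

Emit:
{"method": "arm_command", "body": {"plan": [[[0,0,-0.001],[0,0,0],0],[[0,0,0],[0,0,0],0],[[0,0,0],[0,0,0],30],[[0,0,0],[0,0,0],50],[[0,0,0],[0,0,0],50],[[0,0,0],[0,0,0],50]]}}

```text
time_s: 25.3
ee_pos: [0.378, 0.1877, 0.0052]
tool_rot: [179.9, 0.0, 171.5]
contact_force: [-0.5, -0.2, 0.3]
gripper_width: 0.481
grasp_force: 0.0
```

Emit:
{"method": "arm_command", "body": {"plan": [[[0,0,-0.01],[0,0,0],50],[[0,0,-0.03],[0,0,0],50],[[0,0,-0.04],[0,0,0],50],[[0,0,-0.04],[0,0,0],50],[[0,0,-0.04],[0,0,0],50],[[0,0,-0.03],[0,0,0],50],[[0,0,0],[0,0,0],50],[[0,0,0],[0,0,0],50]]}}

```text
time_s: 26.1
ee_pos: [0.3781, 0.1871, 0.1954]
tool_rot: [180.0, 0.1, 171.5]
contact_force: [-1.1, 0.5, 0.1]
gripper_width: 0.499
grasp_force: 0.0
```

Run:
```python
from h import *
ring('side');ring('top');print(get_state()['ee_pos'],get_state()['contact_force'])
cv2.imwrite('pics/f.png',cv2.cvtColor(np.vstack([load('top')['color'][60:290,130:500],load('side')['color'][110:340,130:500]]),cv2.COLOR_RGB2BGR))
```

```text
side 262 ((-77.17105102539062, 23.914737701416016), 36.46049499511719) [-113.  -11.] [-42.  60.]
top 192 ((-75.44970703125, 23.371667861938477), 33.99225616455078) [-108.  -10.] [-42.  56.]
[0.37721946 0.18682885 0.19435757] [-0.98759473 -0.05722489  0.67234923]
```

View pics/f.png

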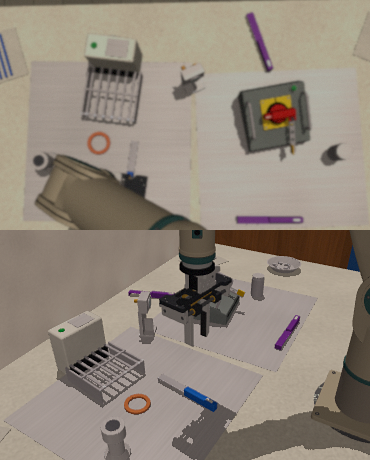

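The ring is free at (98,142), the probe lies on the bench in front of the deck, the handle is OFF with the hasp out, and the bystanders stand untouched. I'll hand it in.

```bash
python3 -c "
from rig import bot
print(bot.finish_job())"
```

```text
the job is handed in; nothing more can be done
None
```

I handed the job in at about 26 s: isolator off, hasp fully out, ring flat on the bench about 40 mm clear of the deck, probe set down clear of it, and the mirror mount, canister and lens post undisturbed in the final pictures; no verdict came back.

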